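# Ease open a plaster press mould with a wedge

## Robot

A 7-joint arm with a two-finger parallel gripper is mounted at the origin on the work surface. World frame = base frame: x ahead of the robot, y to its left, z up, the work surface at z = 0. Lengths are in mm, angles in degrees, forces in N, time in s.
With the tool pointing down it reaches from about 425 to 1025 mm from the base axis. Payload 9.4 kg.
Tool frame: the origin (TCP) lies midway between the tips of the shut fingers; the grasp point (between the pads) lies 19 mm behind it; z points along the fingers, y is the line along which they close (so a half turn about z gives the same grasp; the last joint's range is limited). The gripper opens to 85 mm and grips with 20 to 120 N. Pads are 22 mm wide; open, the fingers measure 114 mm over their backs; the gripper's body (76 mm by 85 mm) begins 54 mm behind the grasp point. The pads swing forward as they close: fully open they stand 13 mm farther back than shut.
Start: joints at [-77.962, 34.337, -0.143, 91.639, 0.103, 54.024, -4.572], TCP at [205.095, 695.385, 231.275] pointing down, gripper open.
Joint ranges: [-147.43, 147.43], [-19.82, 112.94], [-74.19, 73.91], [6.32, 146.72], [-59.91, 239.91], [6.04, 106.73], [-150.56, 150.56]. Speed limits (degrees/s): [127.2, 127.2, 172.46, 172.46, 180, 180, 180].

## Interface

Orientations are given as [roll, pitch, yaw] about the fixed x, y, z axes, in that order (R = Rz(yaw) Ry(pitch) Rx(roll)).
In Python, from rig import arm gives the robot as it stands.
- The arm moves only by the tool pendant, called as a command line: name --argument value ..., lists and objects as JSON in quotes. Schema: {"type":"object","properties":{"steps":{"type":"array","items":{"type":"number"},"minItems":7,"maxItems":56},"only":{"type":"string"},"quiet":{"type":"boolean"},"lines":{"type":"string"}},"required":["steps"],"additionalProperties":false}. steps is one flat list of numbers that holds 1 to 8 rows one after another, with no inner brackets; each row has 7 numbers: dx, dy, dz in cm, then a rotation vector rx, ry, rz in degrees, then the opening from 0.0 (shut) to 1.0 (fully open); each row is the pose to reach, as a shift and turn from the pose commanded when the call began, along the tool's axes at that moment; what a row does not reach only later rows make up. A row lasts 1/12 s, in which the tool goes at most 41.7 mm and 7.16 degrees, less where a joint would pass 70% of its speed; a pose out of reach is approached as far as the arm can. The fingers move at their own pace and stop on an object; the grip force is fixed at half the most. Time passes only in rows, so rows that do not move let the fingers close. The tool returns the time, the measured TCP pose, the force, the opening and the grip force at its end. only (a regular expression) keeps the lines of the reply that match it, lines (a string "A,B") keeps lines A to B, and quiet returns only ok. Input that does not fit is refused with a message, and nothing moves.
- arm.get_obs(): the state, without advancing time (a new reading comes with each control period).
- arm.get_image(name): name is "scene" or "top" or "wrist"; returns (picture, depth): 480x640x3 uint8, blue, green, red; 480x640 float32, mm along the optical axis (not along the pixel's ray), 0 where there is no reading.
- arm.camera_info(name): a dict with "mtx" (3x3 intrinsics, pixels), "pose" (4x4, takes a point from camera to world coordinates). Camera axes: x right, y up, looking along -z (the intrinsics and any distortion apply to the point x, -y, -z); pixel columns grow to the right and rows downward; lengths in mm; the calibration is good to about 2 mm. A picture is of the moment at which its call begins: read the wrist's pose just before it. camera_info takes no time and is no camera call; for the wrist camera it gives the pose at the moment of the call.
- arm.sign_off(): hands the job in; it is judged then, once.
The state is a dict: "time_s": time; "joints": joint angles; "joint_vel": joint speeds; "effort": joint torques, N m; "eef_pos": TCP position; "tool_rot": TCP orientation; "ft_force": force on the tool from outside, world axes, zero at the start; "ft_torque": the same for the moment, N m; "grip_width": opening from 0.0 (shut) to 1.0 (fully open); "finger_force": force on a finger pad.
Only numpy, scipy, OpenCV 4.12 (cv2) and the standard library are available. Lean on these libraries where they do the work, as an engineer would, in place of code of your own. Each camera call takes 0.05 s, during which the arm holds its last target. There are 200 camera calls.

## Task

Open the plaster press mould: lift the steel weight off it, stand the weight upright in the open drawer of the bench chest without dropping it, and slide the drawer fully shut. Then take the tapered wooden wedge and push its thin end into the notch under the front edge of the upper half until that edge stands about 5 mm clear of the lower half, raising it with the wedge alone and never by more than 10 mm. Finish like that, still gripping the wedge in place with the mould resting on it, and leave everything else where it lies.

Things in the scene. Friction and masses are not known exactly. Their poses are not given: they have to be found in the camera images.
- base: Lower half of a plaster press mould: slab 320 (x) x 210 (y) x 30 high, fixed. Origin: centre of its underside; +x runs from its bare flat front ledge to the back. The upper half covers its top from x = -45 to +155. Two natches (studs 21 diameter, 9 high) at x = 133, y = -50 and +50 sit in sockets of the upper half (1.5 play) and stop it sliding.
- ledge (a point): Point on the top face of the lower half (30 above the bench), in the middle of its bare front ledge (x = -105, y = 0 of the lower half); axes as base.
- upper: Loose upper half: plaster block 200 (x) x 150 (y) x 38 high, 0.64 to 0.96 kg, flat on the lower half. Origin: centre of its underside. The middle of its front face (-x) is set back 8 over a width of 60 (seen from above); below that, a prising notch open to front and below: 60 wide (y), 8 high, 58 deep (x) from the set-back face. It tips up about its back edge.
- notch (a point): Bottom centre of the notch mouth: middle of the front edge of the upper half (x = -92 of it), level with its underside; the notch roof is 8 above. Its height over the lower half's top (30 above the bench) is the lift: 0 when closed. Axes as upper.
- upper_rear (a point): Middle of the lower back edge of the upper half, level with its underside.
- weight: Dark steel weight standing on the upper half: disc 64 diameter, 22 high, then a thin neck and a round knob 26 diameter from 32 to 52 above the bottom (total height 56); 0.5 to 0.75 kg. Origin: centre of its underside.
- wedge: Loose hardwood wedge on the bench, 130 long (x), 36 wide (y), 0.06 kg. Origin: centre of its flat underside. Tip at +x, 2.5 thick; the top rises evenly (1 in 4) to 25 at x = -25; from there to the heel (x = -65) a flat-topped grip 25 high. With its underside on the lower half and its tip 42 inside the notch mouth it lifts the edge about 5; 4 deeper adds 1.
- wedge_tip (a point): Middle of the lower edge of the wedge's tip.
- wedge_heel (a point): On the wedge's underside under the middle of the heel grip, 45 behind its origin.
- chest: Small plywood bench chest, 240 (x) x 200 (y) x 115 high, fixed, with one drawer in its front (-x face). Origin: centre of its underside.
- chest_drawer0 (a joint): Drawer travel in m: 0 = shut, grows as it slides out of the front (chest's -x), at most 0.165. Slides with about 1 N of friction and stays where left.
- drawer_floor (a point): Middle of the drawer's inner floor, 22 above the bench; moves with the drawer, axes as the chest. Inside 195 (x) x 158 (y), walls 71 high; the front panel's top is about 102 above the bench, its outer face 119 in front (-x) of this point. With the drawer d out, about the front d of the inside lies clear of the chest's top.
- chest_drawer0_handle (a point): Middle of the drawer's bar handle (bar along y, 100 long), 35 in front of the front panel, about 77 above the bench; moves with the drawer.
- block: Flat packing block of the same wood as the wedge, 130 x 36 x 14, not tapered; bystander. Origin: centre of its underside.
- cup: Bisque cup, 72 diameter, 75 high; bystander. Origin: centre of its underside.
- rib: Flat wooden throwing rib, 100 x 52 x 7; bystander. Origin: centre of its underside.
- brush: Glaze brush lying on top of the chest, 190 long; bystander.
- prop: Upright ceramic kiln prop, 38 diameter, 64 high; bystander. Origin: centre of its underside.
- guide: Thin wooden rolling guide, 260 x 28 x 10; bystander. Origin: centre of its underside.

How it is judged (in metres and radians):
On the way, in this order (a step that is already met when the one before it is completed fails the run):
1. the weight stands upright on the floor of the drawer, let go (x of weight in the frame of drawer_floor between -0.1 and 0.1 m and y of weight in the frame of drawer_floor between -0.08 and 0.08 m and z of weight in the frame of drawer_floor between -0.005 and 0.006 m and angle between weight's own z axis and vertical below 0.15 rad and contact force between the fingers and weight below 0.2 N and linear speed of weight below 0.05 m/s), for 0.2 s.
2. the drawer is fully shut with the weight standing in it (x of weight in the frame of drawer_floor between -0.1 and 0.1 m and y of weight in the frame of drawer_floor between -0.08 and 0.08 m and z of weight in the frame of drawer_floor between -0.005 and 0.006 m and angle between weight's own z axis and vertical below 0.15 rad and value of joint chest_drawer0 below 0.008 m), for 0.2 s.
At the end, for the whole second after the job is handed in: Weight upright in the drawer, drawer shut (8 mm); front edge of the upper half 3 to 8 mm above the lower half, back edge down (3 mm) and in register; it rests on the wedge in the notch (over 1 N), the fingers grip the wedge (over 2 N), nothing of the robot touches the upper half; all still (all of step 2 and z of notch in the frame of ledge between 0.003 and 0.008 m and z of upper_rear in the frame of ledge below 0.003 m and horizontal distance between upper and base between 0.045 and 0.065 m and angle between the x axis of upper and the x axis of base, either way round below 0.08 rad and y of wedge_tip in the frame of upper between -0.035 and 0.035 m and contact force between wedge and upper above 1 N and contact force between the fingers and wedge above 2 N and contact force between each of the arm, the fingers and upper below 0.3 N and linear speed of each of upper, wedge below 0.02 m/s); the arm keeps its last pose, push and grip.
It fails at once if the upper half is raised more than 10 mm at its front or back edge (z of any of notch, upper_rear in the frame of ledge above 0.01 m).
It fails at once if the weight is dropped (falls faster than 0.7 m/s while not held) (linear speed of weight above 0.7 m/s and contact force between the fingers and weight below 0.1 N).
It fails at once if the mould is raised with the gripper or arm (more than 8 N on the upper half while it is off the lower half) (contact force between any of the fingers, the arm and upper above 8 N and z of notch in the frame of ledge above 0.003 m).
It fails at once if one of the other things is moved more than 30 mm or tipped over (distance of any of block, cup, rib, brush, prop, guide from where it was at the start of the episode above 0.03 m or angle between any of cup, prop's own z axis and vertical above 0.5 rad).
It also fails if it takes over 72 s, if anything falls off the work surface, if the arm or the gripper's body presses on something with over 40 N, if the wrist force passes 120 N, or if a joint passes its speed limit or range.

## Working session

There is one attempt and no reset: what is moved stays moved. The work goes in short steps, Python scripts to look and compute and a tool call to move; the robot and the scene stay as the last step left them, time stands still between calls to the robot, and variables do not carry over. Pictures are saved under pics/ and viewed, at most 12 in all, crops included, and the job is handed in when it is done.

```bash
ls; mkdir -p pics; python3 - <<'E'
from rig import arm
import cv2, numpy as np
for n in ["scene","top"]:
    im,d=arm.get_image(n); cv2.imwrite(f"pics/{n}0.png",im); np.save(f"pics/{n}0.npy",d)
    c=arm.camera_info(n); print(n,c["mtx"],c["pose"])
print({k:np.round(v,2) for k,v in arm.get_obs().items()})
E
```

```text
pics
rig.py
scene [[480.01065287   0.         318.60075913]
 [  0.         480.01065287 240.13214723]
 [  0.           0.           1.        ]] [[ 5.22928339e-01 -4.85475012e-01  7.00613992e-01  1.50636624e+03]
 [ 8.52325700e-01  3.06805315e-01 -4.23569828e-01 -6.12384150e+02]
 [-9.31952906e-03  8.18647978e-01  5.74220023e-01  8.63043161e+02]
 [ 0.00000000e+00  0.00000000e+00  0.00000000e+00  1.00000000e+00]]
top [[620.97043092   0.         324.50321349]
 [  0.         620.97043092 237.28996308]
 [  0.           0.           1.        ]] [[ 2.91849354e-02  9.86780186e-01 -1.59414878e-01  3.05328098e+02]
 [-9.99328349e-01  3.23400436e-02  1.72329016e-02 -3.60515687e+01]
 [ 2.21605699e-02  1.58804866e-01  9.87061256e-01  1.80921969e+03]
 [ 0.00000000e+00  0.00000000e+00  0.00000000e+00  1.00000000e+00]]
{'time_s': np.float64(0.1), 'joints': array([-77.96,  34.38,  -0.15,  91.68,   0.1 ,  54.02,  -4.57]), 'joint_vel': array([-0.09, -0.19,  0.02, -0.13,  0.02, -0.08, -0.02]), 'effort': array([ 1.000e-02, -7.780e+01,  1.570e+00, -2.586e+01,  1.000e-02,
        1.000e-02,  0.000e+00]), 'eef_pos': array([204.96, 694.99, 230.49]), 'tool_rot': array([-1.7992e+02,  1.0000e-02,  1.6357e+02]), 'ft_force': array([ 0.09, -0.2 ,  0.49]), 'ft_torque': array([-0.02,  0.01,  0.02]), 'finger_force': np.float64(0.0), 'grip_width': np.float64(1.0)}
```
View pics/top0.png

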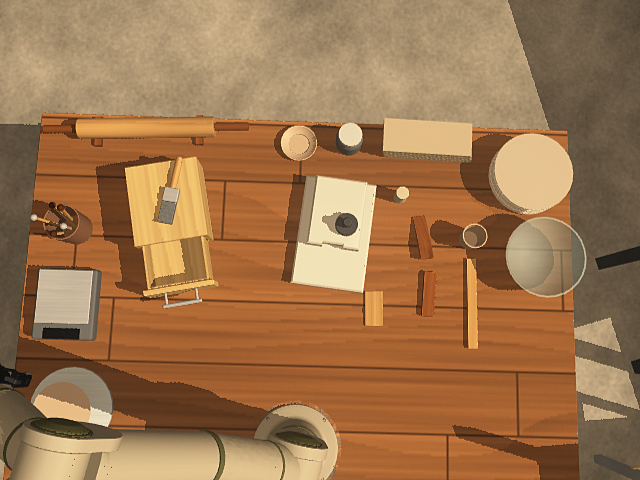

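View pics/scene0.png

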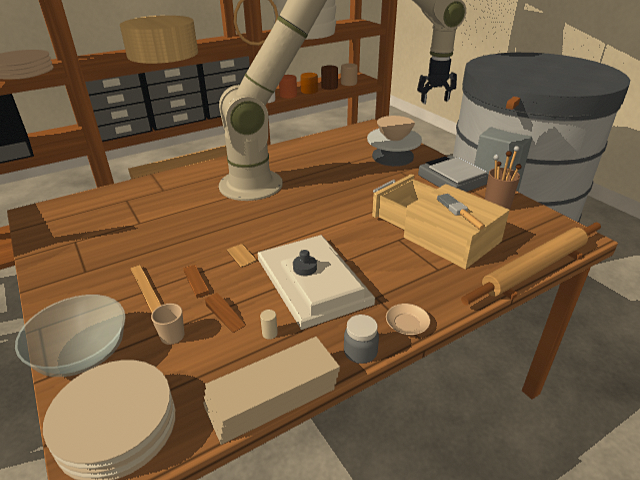

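The top view shows the chest with its open drawer (drawer inside about (180,265)), the mould with the weight at (346,223), its bare ledge toward the robot, and two brown bars at (422,237) and (428,293). One of the bars is the wedge. I'll enlarge and use depth.

```bash
cat > h.py <<'E'
import numpy as np, cv2
from scipy.spatial.transform import Rotation as R
from rig import arm
def cloud(n,d,info=None):
    c=info or arm.camera_info(n); K=c["mtx"]; P=c["pose"]
    v,u=np.mgrid[:480,:640]
    X=np.stack([(u-K[0,2])/K[0,0]*d,-(v-K[1,2])/K[1,1]*d,-d],-1)
    return X@P[:3,:3].T+P[:3,3]
def tool(dw,yaw=None):
    o=arm.get_obs(); T=R.from_euler('xyz',o["tool_rot"],degrees=True)
    return T.inv().apply(dw)
def px(n,p):
    c=arm.camera_info(n); q=np.linalg.inv(c["pose"])@np.append(p,1); K=c["mtx"]
    return K[0,2]-K[0,0]*q[0]/q[2], K[1,2]+K[1,1]*q[1]/q[2]
E
python3 - <<'E'
from h import *
d=np.load("pics/top0.npy"); W=cloud("top",d); np.save("pics/W.npy",W)
im=cv2.imread("pics/top0.png")
cv2.imwrite("pics/c1.png",cv2.resize(im[165:355,285:495],None,fx=3.15,fy=3.15,interpolation=cv2.INTER_CUBIC))
for n,(u,v) in dict(wt=(346,218),upper=(320,230),ledge=(330,270),b1a=(419,220),b1b=(426,252),b2a=(429,278),b2b=(427,308),rib=(374,308),chest=(150,190),dfl=(165,262),dfl2=(190,270),panel=(180,290),handle=(182,303),table=(450,380)).items(): print(n,W[v,u].round(1))
for (u0,u1,v0,v1) in [(410,436,212,262),(416,440,268,320)]:
    print(W[v0:v1:4,u0:u1:3,2].round(0).astype(int))
def rect(lo,hi,u0,u1,v0,v1):
    w=W[v0:v1,u0:u1].reshape(-1,3); w=w[(w[:,2]>lo)&(w[:,2]<hi)]
    r=cv2.minAreaRect(w[:,:2].astype(np.float32)); print(np.round(r[0],1),np.round(r[1],1),round(r[2],1),len(w), "z",np.median(w[:,2]).round(1)); 
rect(63,72,280,385,165,300)   # upper top
rect(24,35,280,385,165,300)   # base top
rect(5,35,405,437,210,264); rect(5,35,414,442,266,322)
rect(110,120,120,215,150,250) # chest top
rect(95,130,325,365,205,245)
E
```

```text
wt [ 633.4 -123.3  124.5]
upper [606.3 -53.   72.9]
ledge [497.8 -85.7  30.6]
b1a [ 657.5 -346.1    6.5]
b1b [ 558.9 -362.6   31.7]
b2a [ 485.1 -374.4   16. ]
b2b [ 398.4 -369.4   13. ]
rib [ 394.2 -217.1    2.5]
chest [696.  423.1 116. ]
dfl [506.5 389.3  25. ]
dfl2 [486.1 317.1  20.9]
panel [422.9 326.8  92.6]
handle [388.1 321.8  79.2]
table [ 196.2 -438.2    0.7]
[[  1   5  -4   1   0   1  -6   7 -10]
 [ -1  -6  -3  11   5  -4   8  -3  -5]
 [ -2   3   6   7  -3   3  -8  -5   5]
 [  5  -6  10  12  13   0  -2  -3   1]
 [  4   3   5  15   8  16   7  -5   9]
 [  4  -5  14  17  11  16  14   2  -3]
 [  3   7   8  19  19  15  17   6  -3]
 [  9   6  -1  30  24  28  20   2  10]
 [ -5   1  -1  22  34  25  25  11   1]
 [ -6   3   0  35  26  21  32  29  -7]
 [  5  -7   3  14  23  23  31  26  -1]
 [ -3  11  -3   1  26  24  21  26   2]
 [  3  -1  -2  -1  -4   3  -1   3   3]]
[[ -6   6   3   2  -2   0   8  -1]
 [  1  -2  -8   8  16  20  13  -1]
 [  3 -12   5  12  14  12  16  -6]
 [  1   1  -5  16  21  21  17   5]
 [ -1   3  -5   6   8  12  21 -13]
 [ -2   0  -9  15  22  21   7   3]
 [  3   2   1  17   6  14  13  -3]
 [  2   4   2  18  12  11  18  -9]
 [  1  -2  10   4   8  16  22   0]
 [  4   8   8  12  17  14  20   7]
 [ 10  -7  15  10  16  14   0  -2]
 [  2  -1  19  15  15  16  -2   2]
 [ 10   3  -2  -2  18  15   2   3]]
[661.3 -99.7] [149.7 199.8] 83.8 2116 z 67.7
[606.6 -93.8] [209.8 320.6] 83.8 3300 z 29.8
[ 608.5 -350.7] [160.4  93.2] 0.4 707 z 15.3
[ 441.  -372.5] [ 78.7 161. ] 89.4 741 z 13.0
[666.4 378.8] [227.2 201.6] 11.3 3837 z 115.0
[ 621.9 -125.1] [56.2 56.1] 45.4 123 z 116.5
```

View pics/c1.png

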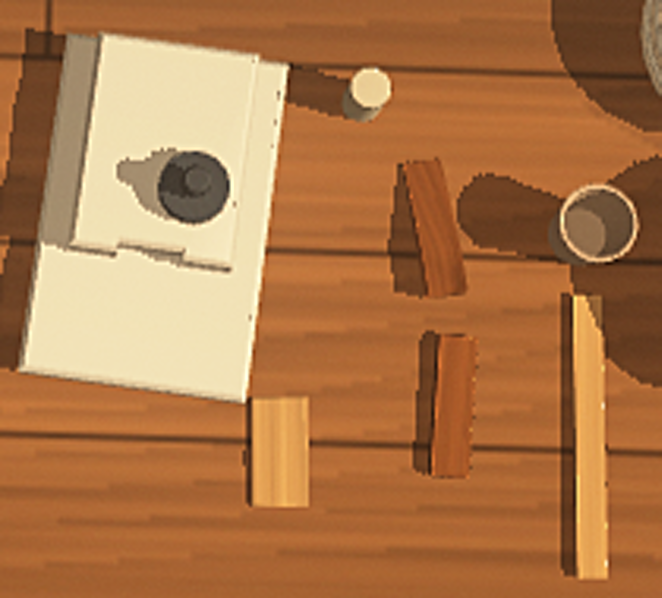

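The crop shows the wedge (thin end up at crop (421,160), heel at (446,294)) and the weight with its knob at (197,180). The notch is mid-front of the upper half at crop (150,250). The flat block, lying lower in the crop, is the bystander.

```bash
cat >> h.py <<'E'
def at(n,u,v,z,info=None):
    c=info or arm.camera_info(n); K=c["mtx"]; P=c["pose"]
    r=P[:3,:3]@np.array([(u-K[0,2])/K[0,0],-(v-K[1,2])/K[1,1],-1]); return P[:3,3]+r*(z-P[2,3])/r[2]
E
python3 - <<'E'
from h import *
W=np.load("pics/W.npy"); im=cv2.imread("pics/top0.png")
c=lambda x,y:(285+(x+.5)/3.15-.5,165+(y+.5)/3.15-.5)
print("knob",at("top",*c(197,180),120),"disc",at("top",*c(193,186),90))
t=at("top",*c(421,160.5),2.5);h=at("top",*c(445.5,294),25);print("wedge tip",t,"heel",h,np.hypot(*(t-h)[:2]),np.degrees(np.arctan2(*(t-h)[1::-1])))
def rect(lo,hi,u0,u1,v0,v1):
    w=W[v0:v1,u0:u1].reshape(-1,3); w=w[(w[:,2]>lo)&(w[:,2]<hi)]
    r=cv2.minAreaRect(w[:,:2].astype(np.float32)); print(np.round(r[0],1),np.round(r[1],1),round(r[2],1),len(w), "z",np.median(w[:,2]).round(1)); print(cv2.boxPoints(r).round(0).tolist())
rect(88,112,135,225,278,302)
rect(65,88,160,205,297,310)
rect(108,121,120,215,150,250)
cv2.imwrite("pics/c2.png",cv2.resize(im[150:312,115:225],None,fx=3.7,fy=3.7,interpolation=cv2.INTER_CUBIC))
E
```

```text
knob [ 623.62953477 -127.10777496  120.        ] disc [ 623.70780825 -125.27349905   90.        ]
wedge tip [ 671.54729466 -344.63025589    2.5       ] heel [ 542.25128285 -364.10268593   25.        ] 130.75409822549486 8.564578919987746
[424.3 329.5] [ 63.1 190.7] 1.7 552 z 100.4
[[390.0, 424.0], [396.0, 233.0], [459.0, 235.0], [453.0, 426.0]]
[396.6 324.4] [ 29.6 108.9] 10.6 171 z 81.0
[[372.0, 375.0], [392.0, 268.0], [421.0, 274.0], [401.0, 381.0]]
[667.1 379.4] [228.4 202. ] 11.5 4411 z 114.8
[[535.0, 456.0], [575.0, 258.0], [799.0, 303.0], [759.0, 501.0]]
```

View pics/c2.png

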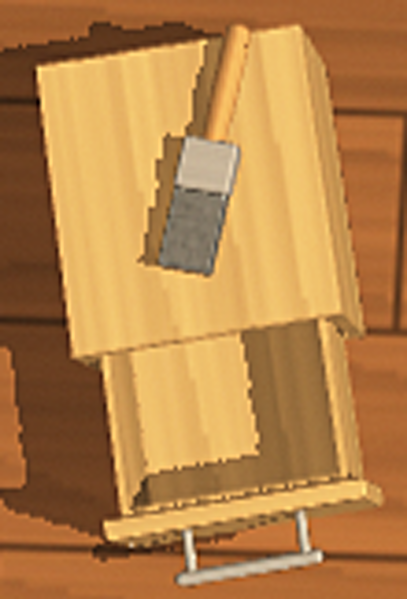

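The crop shows the drawer open, with the handle bar's ends at (182,579) and (322,556). The chest top's front edge runs from (75,358) to (330,318), and the brush lies well back on the chest.

```bash
python3 - <<'E'
from h import *
c=lambda x,y:(115+(x+.5)/3.7-.5,150+(y+.5)/3.7-.5)
y=np.radians(11.4); ex=np.array([np.cos(y),np.sin(y),0])
a=at("top",*c(182,579),80);b=at("top",*c(322,556),80);H=(a+b)/2
print("handle",H,a,b,np.degrees(np.arctan2(*(a-b)[:2]))); F=H+ex*154; print("floor pt",F)
p=at("top",*c(75,358),115);q=at("top",*c(330,318),115); print("chest front",p,q,((p+q)/2-F)@ex, np.degrees(np.arctan2(*(p-q)[:2])))
T=F-ex*50; print("target",T)
o=arm.get_obs();print(o["eef_pos"],o["tool_rot"])
print("dw to weight",tool(np.array([623.7,-126,200])-o["eef_pos"]))
E
```

```text
handle [388.14464455 319.47493103  80.        ] [378.0348512  370.86183218  80.        ] [398.2544379  268.08802987  80.        ] -11.130149767092572
floor pt [539.10640544 349.91416144  80.        ]
chest front [536.69962518 452.7686748  115.        ] [572.82946204 266.68053515 115.        ] 17.28832767182617 -10.987528794021207
target [490.09284671 340.03129442  80.        ]
[204.96498447 694.98696753 230.49402835] [-1.79919908e+02  7.82933902e-03  1.63573339e+02]
dw to weight [-633.80423008 -669.01976613   31.51587377]
```

Careful with the scale: shifts go in cm. That gives: -223 mm is -22.3, -211 mm is -21.1.

pendant --steps '[-21.1, -22.3, 0, 0, 0, 0, 1, -21.1, -22.3, 0, 0, 0, 0, 1, -21.1, -22.3, 0, 0, 0, 0, 1, -21.1, -22.3, 0, 0, 0, 0, 1, -21.1, -22.3, 0, 0, 0, 0, 1, -21.1, -22.3, 0, 0, 0, 0, 1, -21.1, -22.3, 0, 0, 0, 0, 1, -21.1, -22.3, 0, 0, 0, 0, 1]'

```text
time_s: 0.77
eef_pos: [347.1, 415.7, 231.2]
tool_rot: [-179.8, 0.1, 163.3]
ft_force: [-0.1, -0.9, -0.4]
grip_width: 1.003
finger_force: 0.0
```

pendant --steps '[-21.1, -22.3, 0, 0, 0, 0, 1, -21.1, -22.3, 0, 0, 0, 0, 1, -21.1, -22.3, 0, 0, 0, 0, 1, -21.1, -22.3, 0, 0, 0, 0, 1, -21.1, -22.3, 0, 0, 0, 0, 1, -21.1, -22.3, 0, 0, 0, 0, 1, -21.1, -22.3, 0, 0, 0, 0, 1, -21.1, -22.3, 0, 0, 0, 0, 1]'

```text
time_s: 1.43
eef_pos: [485.7, 142.7, 231.3]
tool_rot: [-179.9, 0.1, 163.2]
ft_force: [0.7, 0.4, -0.3]
grip_width: 1.003
finger_force: 0.0
```

pendant --steps '[-21.1, -22.3, 3, 0, 0, 0, 1, -21.1, -22.3, 3, 0, 0, 0, 1, -21.1, -22.3, 3, 0, 0, 0, 1, -21.1, -22.3, 3, 0, 0, 0, 1, -21.1, -22.3, 3, 0, 0, 0, 1, -21.1, -22.3, 3, 0, 0, 0, 1, -21.1, -22.3, 3, 0, 0, 0, 1, -21.1, -22.3, 3, 0, 0, 0, 1]'

```text
time_s: 2.1
eef_pos: [624.4, -131.6, 200.5]
tool_rot: [-179.9, 0.1, 163.3]
ft_force: [0.1, -0.4, 0.1]
grip_width: 1.0
finger_force: 0.0
```

```bash
python3 - <<'E'
from h import *
o=arm.get_obs(); i=arm.camera_info("wrist"); im,d=arm.get_image("wrist"); cv2.imwrite("pics/w1.png",im)
print(o["eef_pos"],o["tool_rot"],o["joints"],tool(np.array([623.7,-126,91])-o["eef_pos"]))
W=cloud("wrist",d,i); np.save("pics/Ww1.npy",W)
m=(abs(W[...,2]-122)<5)&(np.hypot(W[...,0]-624,W[...,1]+126)<40); w=W[m]; print(len(w),w.mean(0) if len(w) else 0, (w.max(0)+w.min(0))/2 if len(w) else 0)
m=(abs(W[...,2]-90)<5)&(np.hypot(W[...,0]-624,W[...,1]+126)<45); w=W[m]; print(len(w),cv2.minEnclosingCircle(w[:,:2].astype(np.float32)))
E
```

```text
[ 624.41914122 -131.61708522  200.51060144] [-1.79863421e+02  6.71776602e-02  1.63274429e+02] [  4.13807725  30.2396765    3.87267739 105.49473096  -2.58259912
  44.30725544  82.60670189] [  2.45877313   5.50356982 109.49112198]
994 [ 622.95163786 -123.5786157   123.06972921] [ 624.44708222 -123.81483886  121.37864804]
3571 ((624.6146850585938, -124.05723571777344), 31.981504440307617)
```

pendant --steps '[0.2, 0.74, 4, 0, 0, 0, 1, 0.2, 0.74, 7.5, 0, 0, 0, 1, 0.2, 0.74, 9.5, 0, 0, 0, 1, 0.2, 0.74, 10.5, 0, 0, 0, 1, 0.2, 0.74, 10.85, 0, 0, 0, 1, 0.2, 0.74, 10.85, 0, 0, 0, 1]'

```text
time_s: 2.65
eef_pos: [623.2, -117.3, 92.5]
tool_rot: [-180.0, -0.0, 163.6]
ft_force: [-0.7, -0.0, 0.6]
grip_width: 1.002
finger_force: 0.0
```

pendant --steps '[0, 0, 0, 0, 0, 0, 0.1, 0, 0, 0, 0, 0, 0, 0.1, 0, 0, 0, 0, 0, 0, 0.1, 0, 0, 0, 0, 0, 0, 0.1, 0, 0, 0, 0, 0, 0, 0.1, 0, 0, 0, 0, 0, 0, 0.1, 0, 0, 0, 0, 0, 0, 0.1, 0, 0, 0, 0, 0, 0, 0.1]'

```text
time_s: 3.32
eef_pos: [623.4, -119.3, 94.2]
tool_rot: [-179.9, 0.1, 163.5]
ft_force: [-2.4, -4.6, 8.5]
grip_width: 0.282
finger_force: 58.6
```

pendant --steps '[0, 0, -0.4, 0, 0, 0, 0.1, 0, 0, -1.5, 0, 0, 0, 0.1, 0, 0, -3.5, 0, 0, 0, 0.1, 0, 0, -6, 0, 0, 0, 0.1, 0, 0, -8.5, 0, 0, 0, 0.1, 0, 0, -10, 0, 0, 0, 0.1, 0, 0, -10.5, 0, 0, 0, 0.1, 0, 0, -10.5, 0, 0, 0, 0.1]'

```text
time_s: 3.98
eef_pos: [623.6, -117.4, 199.3]
tool_rot: [180.0, 0.1, 163.6]
ft_force: [0.7, 0.1, -6.9]
grip_width: 0.283
finger_force: 59.6
```

```bash
python3 - <<'E'
from h import *
i=arm.camera_info("wrist"); im,d=arm.get_image("wrist"); o=arm.get_obs(); s,_=arm.get_image("scene")
im[:, :]=im; cv2.imwrite("pics/w2.png",np.hstack([cv2.resize(im,(400,300)),cv2.resize(s[170:350,220:460],(400,300))]))
print(o["eef_pos"],o["tool_rot"],o["grip_width"],o["finger_force"],o["ft_force"])
y=np.radians(11); print(tool(np.array([539.1,349.9,0])-48*np.array([np.cos(y),np.sin(y),0])-o["eef_pos"]))
E
```

```text
[ 622.88723054 -117.31752825  197.91198334] [1.79985252e+02 2.40631199e-03 1.63590503e+02] 0.28190746585105336 59.57006524942699 [-0.29260258  0.3939397  -6.39616203]
[254.70670122 402.41943714 198.25796921]
```

View pics/w2.png

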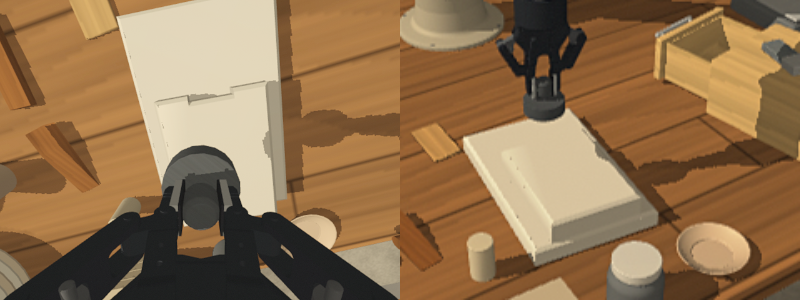

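Left: wrist view, the weight's knob between the fingers. Right: scene view, the weight lifted clear and upright. Next I move over the drawer.

pendant --steps '[1, 1.6, 0, 0, 0, 0, 0.1, 2.8, 4.5, 0, 0, 0, 0, 0.1, 4.8, 7.6, 0, 0, 0, 0, 0.1, 6.8, 10.7, 0, 0, 0, 0, 0.1, 8.8, 13.9, 0, 0, 0, 0, 0.1, 10.8, 17.1, 0, 0, 0, 0, 0.1, 12.2, 19.3, 0, 0, 0, 0, 0.1, 12.7, 20.1, 0, 0, 0, 0, 0.1]'

```text
time_s: 4.75
eef_pos: [555.7, 116.4, 196.2]
tool_rot: [180.0, -0.2, 163.9]
ft_force: [-0.1, 0.5, -6.3]
grip_width: 0.28
finger_force: 59.9
```

pendant --steps '[1, 1.6, 0, 0, 0, 0, 0.1, 2.8, 4.5, 0, 0, 0, 0, 0.1, 4.8, 7.6, 0, 0, 0, 0, 0.1, 6.8, 10.7, 0, 0, 0, 0, 0.1, 8.8, 13.9, 0, 0, 0, 0, 0.1, 10.8, 17.1, 0, 0, 0, 0, 0.1, 12.2, 19.3, 0, 0, 0, 0, 0.1, 12.8, 20.2, 0, 0, 0, 0, 0.1]'

```text
time_s: 5.42
eef_pos: [490.0, 345.8, 196.2]
tool_rot: [180.0, -0.1, 163.9]
ft_force: [0.3, -0.4, -6.2]
grip_width: 0.286
finger_force: 60.1
```

pendant --steps '[0, 0, 0, 0, 0, -4, 0.1, 0, 0, 0, 0, 0, -9, 0.1, 0, 0, 0, 0, 0, -14, 0.1, 0, 0, 0, 0, 0, -19, 0.1, 0, 0, 0, 0, 0, -24, 0.1, 0, 0, 0, 0, 0, -27.4, 0.1, 0, 0, 0, 0, 0, -27.4, 0.1]'

```text
time_s: 6.0
eef_pos: [492.4, 339.8, 196.4]
tool_rot: [-179.9, -0.1, -168.9]
ft_force: [0.9, -0.8, -6.3]
grip_width: 0.282
finger_force: 60.1
```

```bash
python3 - <<'E'
from h import *
o=arm.get_obs(); s,d=arm.get_image("top"); cv2.imwrite("pics/t3.png",cv2.resize(s[150:312,115:225],None,fx=3.7,fy=3.7,interpolation=cv2.INTER_CUBIC))
print(o["eef_pos"],o["tool_rot"],o["grip_width"],o["finger_force"],o["ft_force"],o["joints"])
i=arm.camera_info("wrist"); im,d=arm.get_image("wrist"); cv2.imwrite("pics/w3.png",im); np.save("pics/Ww3.npy",cloud("wrist",d,i))
print(tool(np.array([492,340.7,0])-o["eef_pos"]))
E
```

```text
[492.44459618 339.76815219 196.43944042] [-1.79925745e+02 -1.22491870e-01 -1.68927331e+02] 0.28228993780532685 60.09196156868711 [ 0.85014456 -0.80880966 -6.2926044 ] [-37.34750813  28.05970805  -3.87632969 110.39190769   2.74145672
  41.77868055  58.2537648 ]
[-5.32429535e-02  1.17689917e+00  1.96438621e+02]
```

View pics/w3.png

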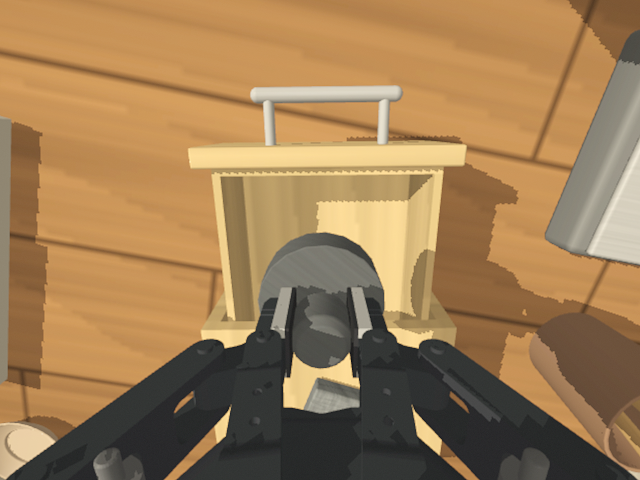

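The wrist view shows the weight centred over the drawer and square to it, with the handle bar at (326,94) and the front panel's top at about (327,155). Lowering now.

```bash
python3 - <<'E'
from h import *
W=np.load("pics/Ww3.npy")
print(W[92:96,300:350].reshape(-1,3).mean(0),W[153:157,320:334].reshape(-1,3).mean(0),W[240,235:430:8].round(0)[[0,2,8,20,23]])
E
```

```text
[389.45725724 323.30964141  82.38872194] [429.34472185 332.36576566 102.48152021] [[516. 270.  70.]
 [531. 276.  22.]
 [468. 325. 179.]
 [504. 419.  22.]
 [487. 425.  68.]]
```

pendant --steps '[0, 0, 2, 0, 0, 0, 0.1, 0, 0, 5, 0, 0, 0, 0.1, 0, 0, 8, 0, 0, 0, 0.1, 0, 0, 10.5, 0, 0, 0, 0.1, 0, 0, 12.2, 0, 0, 0, 0.1, 0, 0, 13.3, 0, 0, 0, 0.1, 0, 0, 13.8, 0, 0, 0, 0.1, 0, 0, 13.8, 0, 0, 0, 0.1]'

```text
time_s: 6.77
eef_pos: [492.4, 340.8, 58.9]
tool_rot: [-179.9, -0.1, -169.1]
ft_force: [-0.7, 0.8, -5.9]
grip_width: 0.276
finger_force: 60.0
```

pendant --steps '[0, 0, 0.1, 0, 0, 0, 0.1, 0, 0, 0.2, 0, 0, 0, 0.1, 0, 0, 0.3, 0, 0, 0, 0.1, 0, 0, 0.4, 0, 0, 0, 0.1, 0, 0, 0.5, 0, 0, 0, 0.1, 0, 0, 0.6, 0, 0, 0, 0.1, 0, 0, 0.6, 0, 0, 0, 0.1]'

```text
time_s: 7.35
eef_pos: [492.6, 341.0, 53.8]
tool_rot: [180.0, 0.0, -169.0]
ft_force: [-0.0, -0.3, -7.0]
grip_width: 0.284
finger_force: 60.1
```

pendant --steps '[0, 0, 0.1, 0, 0, 0, 0.1, 0, 0, 0.2, 0, 0, 0, 0.1, 0, 0, 0.3, 0, 0, 0, 0.1, 0, 0, 0.3, 0, 0, 0, 0.1]'

```text
time_s: 7.68
eef_pos: [492.5, 340.9, 50.5]
tool_rot: [-180.0, -0.0, -169.0]
ft_force: [0.6, 0.3, -6.8]
grip_width: 0.28
finger_force: 60.1
```

pendant --steps '[0, 0, 0.1, 0, 0, 0, 0.1, 0, 0, 0.2, 0, 0, 0, 0.1, 0, 0, 0.2, 0, 0, 0, 0.1]'

```text
time_s: 7.93
eef_pos: [492.5, 341.0, 48.6]
tool_rot: [-180.0, -0.0, -169.0]
ft_force: [-0.9, 0.5, -6.1]
grip_width: 0.279
finger_force: 60.1
```

pendant --steps '[0, 0, 0.1, 0, 0, 0, 0.1, 0, 0, 0.1, 0, 0, 0, 0.1, 0, 0, 0.1, 0, 0, 0, 0.1]'

```text
time_s: 8.18
eef_pos: [493.0, 341.1, 48.2]
tool_rot: [180.0, 0.1, -169.0]
ft_force: [0.5, -0.7, -1.0]
grip_width: 0.282
finger_force: 60.7
```

pendant --steps '[0, 0, 0.04, 0, 0, 0, 0.1, 0, 0, 0.04, 0, 0, 0, 0.1]'

```text
time_s: 8.35
eef_pos: [493.1, 341.2, 48.1]
tool_rot: [180.0, 0.1, -169.0]
ft_force: [-0.7, -0.1, 6.6]
grip_width: 0.284
finger_force: 61.3
```

pendant --steps '[0, 0, 0, 0, 0, 0, 0.5, 0, 0, 0, 0, 0, 0, 0.7, 0, 0, 0, 0, 0, 0, 0.8, 0, 0, 0, 0, 0, 0, 0.8, 0, 0, 0, 0, 0, 0, 0.8, 0, 0, 0, 0, 0, 0, 0.8]'

```text
time_s: 8.85
eef_pos: [492.6, 341.0, 47.3]
tool_rot: [180.0, -0.0, -169.0]
ft_force: [0.2, 0.4, 0.5]
grip_width: 0.803
finger_force: 0.0
```

pendant --steps '[0, 0, -1, 0, 0, 0, 0.8, 0, 0, -3.5, 0, 0, 0, 0.8, 0, 0, -6.5, 0, 0, 0, 0.8, 0, 0, -9.5, 0, 0, 0, 0.8, 0, 0, -12, 0, 0, 0, 0.5, 0, 0, -13, 0, 0, 0, 0, 0, 0, -13, 0, 0, 0, 0]'

```text
time_s: 9.43
eef_pos: [493.7, 341.7, 180.5]
tool_rot: [179.9, 0.3, -169.0]
ft_force: [-0.1, -0.5, -0.5]
grip_width: 0.382
finger_force: 0.0
```

```bash
python3 - <<'E'
from h import *
o=arm.get_obs(); s,d=arm.get_image("wrist"); cv2.imwrite("pics/w4.png",s); print(o["eef_pos"],o["tool_rot"],o["joints"])
y=np.radians(11); ex=np.array([np.cos(y),np.sin(y),0]); H=np.array([389,321.5,0])
print(tool(H-40*ex-o["eef_pos"]))
E
```

```text
[493.66307975 341.74203222 180.52937036] [ 179.86961772    0.25546013 -169.04183648] [-37.46162691  29.18289807  -3.83528414 111.22513477   2.96766622
  39.3977109   57.86244228]
[147.01075946  -0.19949232 180.19697384]
```

View pics/w4.png

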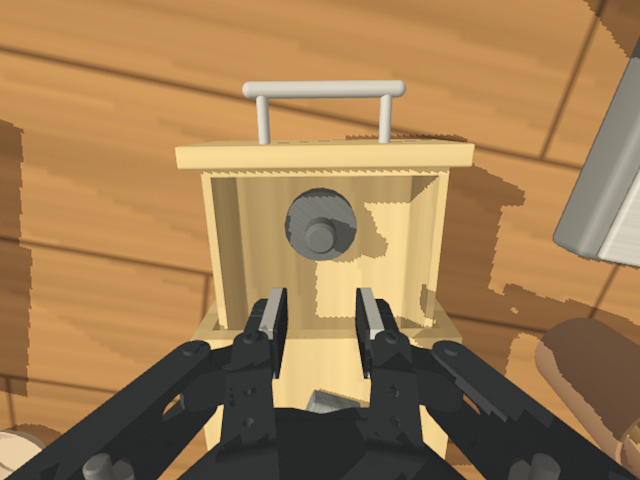

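The wrist view shows the weight standing in the drawer near its front at (320,225), with the fingers clear. Next the fingers go shut in front of the handle.

pendant --steps '[2.5, 0, 0, 0, 0, 0, 0, 6, 0, 0, 0, 0, 0, 0, 9.5, 0, 0, 0, 0, 0, 0, 12.5, 0, 0, 0, 0, 0, 0, 14.2, 0, 0, 0, 0, 0, 0, 14.7, 0, 0, 0, 0, 0, 0, 14.7, 0, 0, 0, 0, 0, 0]'

```text
time_s: 10.07
eef_pos: [346.8, 312.5, 176.5]
tool_rot: [-179.9, -0.1, -168.9]
ft_force: [0.7, -0.0, -0.4]
grip_width: -0.002
finger_force: 0.0
```

pendant --steps '[0, 0, 2.5, 0, 0, 0, 0, 0, 0, 5.5, 0, 0, 0, 0, 0, 0, 8.5, 0, 0, 0, 0, 0, 0, 10.5, 0, 0, 0, 0, 0, 0, 11.6, 0, 0, 0, 0, 0, 0, 12, 0, 0, 0, 0, 0, 0, 12, 0, 0, 0, 0]'

```text
time_s: 10.65
eef_pos: [348.8, 312.8, 55.8]
tool_rot: [-179.9, -0.1, -169.1]
ft_force: [-1.3, -0.5, 0.0]
grip_width: -0.003
finger_force: 0.0
```

pendant --steps '[-0.4, 0, 0, 0, 0, 0, 0, -1, 0, 0, 0, 0, 0, 0, -1.6, 0, 0, 0, 0, 0, 0, -2.2, 0, 0, 0, 0, 0, 0, -2.8, 0, 0, 0, 0, 0, 0, -3.4, 0, 0, 0, 0, 0, 0, -4, 0, 0, 0, 0, 0, 0, -4.6, 0, 0, 0, 0, 0, 0]'

```text
time_s: 11.32
eef_pos: [394.0, 321.9, 57.5]
tool_rot: [180.0, 0.0, -169.0]
ft_force: [-1.8, -0.0, 1.0]
grip_width: -0.003
finger_force: 0.6
```

pendant --steps '[-0.6, 0, 0, 0, 0, 0, 0, -1.2, 0, 0, 0, 0, 0, 0, -1.8, 0, 0, 0, 0, 0, 0, -2.4, 0, 0, 0, 0, 0, 0, -3, 0, 0, 0, 0, 0, 0, -3.6, 0, 0, 0, 0, 0, 0, -4.2, 0, 0, 0, 0, 0, 0, -4.8, 0, 0, 0, 0, 0, 0]'

```text
time_s: 11.98
eef_pos: [441.1, 331.1, 57.4]
tool_rot: [180.0, -0.0, -169.0]
ft_force: [-1.2, 0.9, -0.4]
grip_width: 0.001
finger_force: 0.6
```

pendant --steps '[-0.6, 0, 0, 0, 0, 0, 0, -1.2, 0, 0, 0, 0, 0, 0, -1.8, 0, 0, 0, 0, 0, 0, -2.4, 0, 0, 0, 0, 0, 0, -2.9, 0, 0, 0, 0, 0, 0, -3.2, 0, 0, 0, 0, 0, 0, -3.4, 0, 0, 0, 0, 0, 0, -3.4, 0, 0, 0, 0, 0, 0]'

```text
time_s: 12.65
eef_pos: [474.5, 337.3, 57.4]
tool_rot: [-180.0, 0.0, -169.1]
ft_force: [-0.1, -0.4, -0.1]
grip_width: -0.001
finger_force: 0.0
```

pendant --steps '[-0.2, 0, 0, 0, 0, 0, 0, -0.4, 0, 0, 0, 0, 0, 0, -0.6, 0, 0, 0, 0, 0, 0, -0.8, 0, 0, 0, 0, 0, 0, -0.8, 0, 0, 0, 0, 0, 0]'

```text
time_s: 13.07
eef_pos: [482.4, 339.0, 57.5]
tool_rot: [180.0, 0.0, -169.0]
ft_force: [-0.6, 0.9, -0.2]
grip_width: -0.001
finger_force: 0.0
```

```bash
python3 - <<'E'
from h import *
s,d=arm.get_image("top"); W=cloud("top",d); w=W[270:312,130:225].reshape(-1,3)
w=W[220:300,130:225].reshape(-1,3); w=w[abs(w[:,2]-80)<4]; 
i=arm.camera_info("wrist"); im,d=arm.get_image("wrist"); cv2.imwrite("pics/w5.png",im); cv2.imwrite("pics/t5.png",cv2.resize(s[150:312,115:225],None,fx=3.7,fy=3.7))
E
```

```text
(no output)
```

View pics/w5.png

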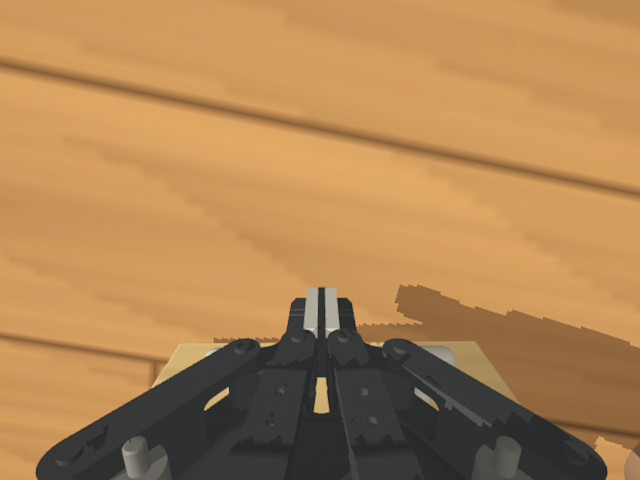

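The wrist view shows the shut fingers against the handle bar (bar ends at (210,352) and (440,355)), with the drawer moving in. I continue until it stops.

pendant --steps '[-0.2, 0, 0, 0, 0, 0, 0, -0.4, 0, 0, 0, 0, 0, 0, -0.5, 0, 0, 0, 0, 0, 0, -0.5, 0, 0, 0, 0, 0, 0]'

```text
time_s: 13.5
eef_pos: [487.1, 340.0, 57.4]
tool_rot: [180.0, 0.0, -169.0]
ft_force: [-0.1, 0.1, -0.1]
grip_width: -0.002
finger_force: 0.0
```

pendant --steps '[-0.2, 0, 0, 0, 0, 0, 0, -0.4, 0, 0, 0, 0, 0, 0, -0.4, 0, 0, 0, 0, 0, 0]'

```text
time_s: 13.75
eef_pos: [491.3, 340.8, 57.4]
tool_rot: [180.0, 0.0, -169.0]
ft_force: [-0.3, -0.1, -0.5]
grip_width: 0.005
finger_force: 0.0
```

pendant --steps '[-0.2, 0, 0, 0, 0, 0, 0, -0.4, 0, 0, 0, 0, 0, 0, -0.4, 0, 0, 0, 0, 0, 0]'

```text
time_s: 14.0
eef_pos: [493.9, 341.2, 57.3]
tool_rot: [-180.0, -0.1, -169.0]
ft_force: [-3.9, -0.7, 1.6]
grip_width: -0.001
finger_force: 1.9
```

pendant --steps '[-0.2, 0, 0, 0, 0, 0, 0, -0.2, 0, 0, 0, 0, 0, 0, -0.2, 0, 0, 0, 0, 0, 0]'

```text
time_s: 14.25
eef_pos: [494.0, 341.2, 57.1]
tool_rot: [-179.9, -0.2, -169.0]
ft_force: [-10.5, -1.4, 5.1]
grip_width: -0.0
finger_force: 4.6
```

pendant --steps '[1, 0, 0, 0, 0, 0, 0, 2.5, 0, 0, 0, 0, 0, 0, 3, 0, -2.5, 0, 0, 0, 0, 3, 0, -6, 0, 0, 0, 0, 3, 0, -10, 0, 0, 0, 0, 3, 0, -12.5, 0, 0, 0, 0.3, 3, 0, -14, 0, 0, 0, 1, 3, 0, -14.2, 0, 0, 0, 1]'

```text
time_s: 14.92
eef_pos: [468.6, 337.0, 203.0]
tool_rot: [179.8, 0.3, -169.1]
ft_force: [0.4, 0.3, -0.3]
grip_width: 0.418
finger_force: 0.0
```

```bash
python3 - <<'E'
from h import *
o=arm.get_obs(); s,d=arm.get_image("top"); W=cloud("top",d)
a,_=arm.get_image("scene"); cv2.imwrite("pics/t6.png",np.hstack([cv2.resize(s[150:280,115:245],(400,400)),cv2.resize(a[160:280,360:520],(400,400))]))
# wedge grasp point
y=np.radians(8.6); t=np.array([671.5,-344.6,0]); g=t-110*np.array([np.cos(y),np.sin(y),0]); print("grasp",g,o["eef_pos"],o["tool_rot"],o["joints"],tool(g-o["eef_pos"]))
E
```

```text
grasp [ 562.73679808 -361.04888778    0.        ] [468.59040025 336.95095922 202.95463695] [ 179.83429231    0.34958347 -169.0674823 ] [-37.03671361  26.13969855  -6.09928283 113.00815289   4.18323226
  40.67107715  55.2597752 ] [  40.6572892  -703.3497579   202.24741827]
```

View pics/t6.png

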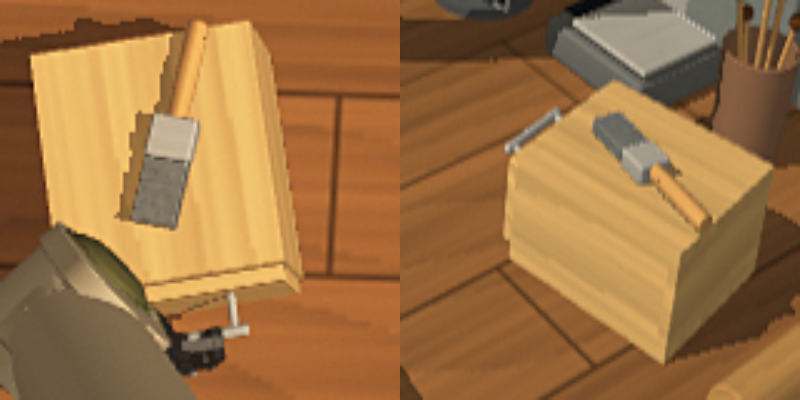

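Both views show the drawer flush in the chest and the brush undisturbed. Now to the wedge.

pendant --steps '[0.2, -3, 0, 0, 0, 0, 1, 0.3, -6, 0, 0, 0, 0, 1, 0.5, -9.5, 0, 0, 0, 0, 1, 0.7, -13, 0, 0, 0, 0, 1, 0.9, -16.5, 0, 0, 0, 0, 1, 1.1, -20, 0, 0, 0, 0, 1, 1.3, -22.5, 0, 0, 0, 0, 1, 1.3, -23.5, 0, 0, 0, 0, 1]'

```text
time_s: 15.68
eef_pos: [498.4, 98.3, 197.9]
tool_rot: [-179.9, -0.2, -169.3]
ft_force: [-0.4, 1.1, 0.4]
grip_width: 1.0
finger_force: 0.0
```

pendant --steps '[0.2, -3, 0, 0, 0, 0, 1, 0.3, -6, 0, 0, 0, 0, 1, 0.5, -9.5, 0, 0, 0, 0, 1, 0.7, -13, 0, 0, 0, 0, 1, 0.9, -16.5, 0, 0, 0, 0, 1, 1.1, -20, 0, 0, 0, 0, 1, 1.3, -22.5, 0, 0, 0, 0, 1, 1.3, -23.5, 0, 0, 0, 0, 1]'

```text
time_s: 16.35
eef_pos: [530.7, -134.0, 198.1]
tool_rot: [-180.0, -0.1, -169.3]
ft_force: [0.8, 0.1, 0.7]
grip_width: 1.001
finger_force: 0.0
```

pendant --steps '[0.2, -3, 0, 0, 0, 0, 1, 0.3, -6, 0, 0, 0, 0, 1, 0.5, -9.5, 0, 0, 0, 0, 1, 0.7, -13, 0, 0, 0, 0, 1, 0.9, -16.5, 0, 0, 0, 2.4, 1, 1.1, -20, 0, 0, 0, 2.4, 1, 1.4, -22.5, 0, 0, 0, 2.4, 1, 1.4, -23.3, 0, 0, 0, 2.4, 1]'

```text
time_s: 17.02
eef_pos: [561.2, -365.4, 197.9]
tool_rot: [-179.9, -0.1, -171.6]
ft_force: [0.9, -0.2, 0.3]
grip_width: 0.997
finger_force: 0.0
```

pendant --steps '[0, 0, 2, 0, 0, 0, 1, 0, 0, 4, 0, 0, 0, 1, 0, 0, 4, 0, 0, 0, 1]'

```text
time_s: 17.27
eef_pos: [560.4, -358.8, 154.9]
tool_rot: [179.7, -0.3, -171.3]
ft_force: [-1.2, 0.5, -0.9]
grip_width: 1.004
finger_force: 0.0
```

```bash
python3 - <<'E'
from h import *
o=arm.get_obs(); i=arm.camera_info("wrist"); im,d=arm.get_image("wrist"); cv2.imwrite("pics/w7.png",im)
print(o["eef_pos"],o["tool_rot"],o["joints"])
W=cloud("wrist",d,i); np.save("pics/W7.npy",W); np.save("pics/P7.npy",i["pose"]); np.save("pics/K.npy",i["mtx"])
E
```

```text
[ 560.36006966 -358.78734281  154.91392207] [ 179.72014422   -0.26596999 -171.34025265] [ 30.38632484  35.1543672   -4.02775581 103.202097     3.3487412
  42.13857109 123.25095327]
```

View pics/w7.png

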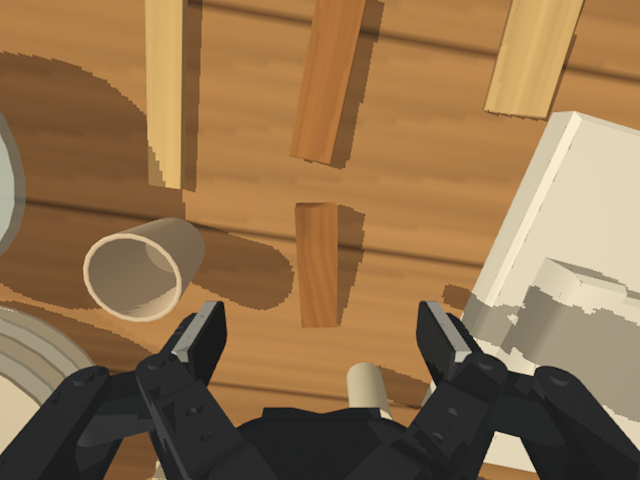

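The wrist view shows the wedge between the open fingers, heel edge (296,204) to (337,203) and tip edge (302,327) to (338,326). The cup and block are clear of the fingers.

```bash
python3 - <<'E'
from h import *
i=dict(mtx=np.load("pics/K.npy"),pose=np.load("pics/P7.npy"))
h=(at("wrist",296,204,25,i)+at("wrist",337,203,25,i))/2; t=(at("wrist",302,327,1.5,i)+at("wrist",338,326,1.5,i))/2
y=np.arctan2(*(t-h)[1::-1]); print(h,t,np.hypot(*(t-h)[:2]),np.degrees(y), np.linalg.norm(at("wrist",296,204,25,i)-at("wrist",337,203,25,i)))
W=np.load("pics/W7.npy"); w=W[208:330,292:342].reshape(-1,3)
for lo,hi in((20,30),(4,20)):
    q=w[(w[:,2]>lo)&(w[:,2]<hi)]; print(cv2.minAreaRect(q[:,:2].astype(np.float32)))
u=np.array([np.cos(y),np.sin(y),0]); g=h+20*u; o=arm.get_obs(); print(g,o["eef_pos"],tool(np.r_[g[:2],0]-o["eef_pos"]))
E
```

```text
[ 539.56864344 -364.35424236   25.        ] [ 671.43298013 -341.34994909    1.5       ] 133.85589565005426 9.895902397695314 34.3260893644411
((573.9584350585938, -359.146484375), (62.9288330078125, 35.739906311035156), 9.75632381439209)
((632.9796752929688, -348.8137512207031), (74.0898666381836, 35.99543380737305), 9.753341674804688)
[ 559.27107583 -360.9170694    25.        ] [ 560.96630918 -359.15052601  156.79040961] [  1.39000191  -2.09576174 156.78935778]
```

Careful with the scale: shifts go in cm. That gives: -2.2 mm is -0.22, -1.2 mm is -0.12.

pendant --steps '[-0.12, -0.22, 3, 0, 0, -1.1, 1, -0.12, -0.22, 6.5, 0, 0, -1.1, 1, -0.12, -0.22, 10, 0, 0, -1.1, 1, -0.12, -0.22, 12.5, 0, 0, -1.1, 1, -0.12, -0.22, 14, 0, 0, -1.1, 1, -0.12, -0.22, 14.8, 0, 0, -1.1, 1, -0.12, -0.22, 15.1, 0, 0, -1.1, 1, -0.12, -0.22, 15.1, 0, 0, -1.1, 1]'

```text
time_s: 17.98
eef_pos: [563.7, -363.3, 8.8]
tool_rot: [-180.0, 0.0, -170.3]
ft_force: [0.1, 0.1, 0.1]
grip_width: 1.001
finger_force: 0.0
```

```bash
python3 - <<'E'
from h import *
o=arm.get_obs(); print(o["eef_pos"],o["tool_rot"],tool(np.array([562.5,-361.1,3])-o["eef_pos"]))
E
```

```text
[ 563.73334287 -363.26041534    8.75129443] [-1.79999149e+02  2.08535924e-02 -1.70292781e+02] [0.85350203 2.33752673 5.75094946]
```

pendant --steps '[0.09, 0.23, 0.3, 0, 0, 0, 0.8, 0.09, 0.23, 0.55, 0, 0, 0, 0.6, 0.09, 0.23, 0.55, 0, 0, 0, 0.5, 0.09, 0.23, 0.55, 0, 0, 0, 0.3, 0.09, 0.23, 0.55, 0, 0, 0, 0.2, 0.09, 0.23, 0.55, 0, 0, 0, 0.2, 0.09, 0.23, 0.55, 0, 0, 0, 0.2, 0.09, 0.23, 0.55, 0, 0, 0, 0.2]'

```text
time_s: 18.65
eef_pos: [562.2, -362.0, 3.8]
tool_rot: [-180.0, 0.1, -170.3]
ft_force: [-0.4, -0.4, 5.2]
grip_width: 0.407
finger_force: 60.9
```

pendant --steps '[0, 0, 0, 0, 0, 0, 0.2, 0, 0, 0, 0, 0, 0, 0.2, 0, 0, 0, 0, 0, 0, 0.2, 0, 0, 0, 0, 0, 0, 0.2]'

```text
time_s: 18.98
eef_pos: [562.2, -361.9, 3.8]
tool_rot: [-180.0, 0.1, -170.3]
ft_force: [-0.4, 0.6, 6.3]
grip_width: 0.411
finger_force: 60.9
```

pendant --steps '[0, 0, -1, 0, 0, 0, 0.2, 0, 0, -3.5, 0, 0, 0, 0.2, 0, 0, -6.5, 0, 0, 0, 0.2, 0, 0, -9.5, 0, 0, 0, 0.2, 0, 0, -11.7, 0, 0, 0, 0.2, 0, 0, -12, 0, 0, 0, 0.2, 0, 0, -12, 0, 0, 0, 0.2]'

```text
time_s: 19.57
eef_pos: [562.5, -362.2, 125.2]
tool_rot: [-179.9, 0.2, -170.3]
ft_force: [-0.7, -1.0, -0.0]
grip_width: 0.405
finger_force: 60.0
```

```bash
python3 - <<'E'
from h import *
o=arm.get_obs(); i=arm.camera_info("wrist"); im,d=arm.get_image("wrist"); cv2.imwrite("pics/w8.png",im); print(o["eef_pos"],o["tool_rot"],o["joints"])
# ledge target: base frame; tip 25 mm short of mouth
y=np.radians(-6.2); ex=np.array([np.cos(y),np.sin(y),0]); m=np.array([661.3,-99.7,0])-92*ex; print("mouth",m)
print(tool(m-(110+25)*ex-np.r_[o["eef_pos"][:2],0]))
W=cloud("wrist",d,i); np.save("pics/W8.npy",W); np.save("pics/P8.npy",i["pose"])
T=R.from_euler('xyz',o["tool_rot"],degrees=True); L=T.inv().apply((W-o["eef_pos"]).reshape(-1,3)).reshape(W.shape); 
m=(L[...,0]<-22)&(L[...,0]>-100)&(abs(L[...,1])<30)&(L[...,2]>-40)&(L[...,2]<12); q=L[m]; print(len(q),cv2.minAreaRect(q[:,:2].astype(np.float32)) if len(q) else 0)
for a in range(-95,-20,10):
    s=q[abs(q[:,0]-a)<5]; print(a,len(s),np.median(s,0).round(1) if len(s) else "")
E
```

```text
[ 562.52256364 -362.17636453  125.20006575] [-1.79871046e+02  1.58923775e-01 -1.70346236e+02] [ 30.56415372  37.24532238  -4.11368934 104.28080656   4.01944509
  38.4090153  123.79825582]
mouth [569.83811131 -89.76405928   0.        ]
[ 7.68946461e+01  3.04226845e+02 -2.68881110e-01]
2906 ((-38.281776428222656, 1.0279197692871094), (36.2327995300293, 32.55017852783203), 89.98538208007812)
-95 0 
-85 0 
-75 0 
-65 0 
-55 110 [-51.3   1.  -13.5]
-45 888 [-44.6   1.  -15.3]
-35 1004 [-34.9   1.  -17.8]
-25 904 [-26.   1. -20.]
```

View pics/w8.png

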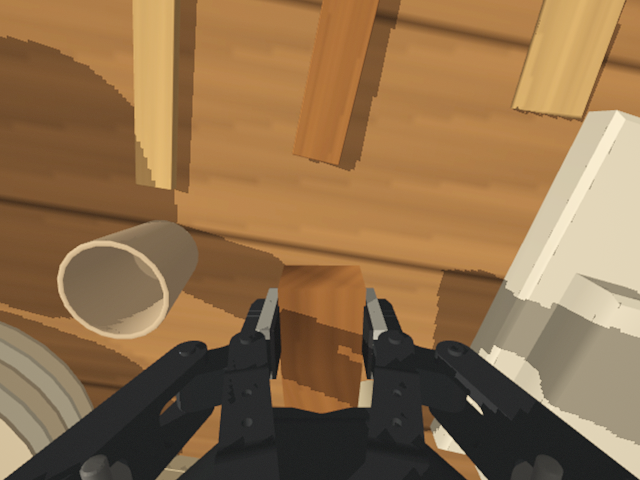

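The wrist view shows the wedge level and square between the pads, its tip pointing away from the robot. Fitted to the slope, the tip is 111 mm ahead of the TCP and the underside 3.8 mm below it. Moving over the ledge.

pendant --steps '[0.4, 1.5, 0, 0, 0, 0, 0.2, 1.1, 4.5, 0, 0, 0, 0, 0.2, 1.8, 7.5, 0, 0, 0, 0, 0.2, 2.5, 10.5, 0, 0, 0, 0, 0.2, 3.2, 13.5, 0, 0, 0, 0, 0.2, 3.8, 16, 0, 0, 0, 0, 0.2, 4.2, 17.5, 0, 0, 0, 0, 0.2, 4.4, 18.2, 0, 0, 0, 0, 0.2]'

```text
time_s: 20.28
eef_pos: [485.9, -186.9, 121.7]
tool_rot: [179.9, -0.2, -170.2]
ft_force: [-0.5, 0.1, -0.9]
grip_width: 0.41
finger_force: 60.0
```

pendant --steps '[0.4, 1.7, 0, 0, 0, 2, 0.2, 1.1, 4.5, 0, 0, 0, 6, 0.2, 1.8, 7.5, 0, 0, 0, 10, 0.2, 2.4, 10, 0, 0, 0, 14, 0.2, 2.8, 11.7, 0, 0, 0, 15.8, 0.2, 2.9, 12.2, 0, 0, 0, 15.8, 0.2, 2.9, 12.2, 0, 0, 0, 15.8, 0.2, 2.9, 12.2, 0, 0, 0, 15.8, 0.2]'

```text
time_s: 20.95
eef_pos: [439.4, -74.9, 122.6]
tool_rot: [-180.0, 0.0, 173.9]
ft_force: [0.4, -0.3, 0.1]
grip_width: 0.409
finger_force: 60.0
```

```bash
python3 - <<'E'
from h import *
o=arm.get_obs(); print(o["eef_pos"],o["tool_rot"],o["joints"])
s,d=arm.get_image("top"); W=cloud("top",d)
def rect(lo,hi,u0,u1,v0,v1):
    w=W[v0:v1,u0:u1].reshape(-1,3); w=w[(w[:,2]>lo)&(w[:,2]<hi)]
    r=cv2.minAreaRect(w[:,:2].astype(np.float32)); print(r); return r
rect(62,74,280,385,165,300)
y=np.radians(-6.2); ex=np.array([np.cos(y),np.sin(y),0]); m=np.array([569.84,-89.76,0]); print(tool(m-131*ex+[0,0,40]-o["eef_pos"]))
cv2.imwrite("pics/t9.png",cv2.resize(s[165:345,280:440],None,fx=3.3,fy=3.3))
E
```

```text
[439.40040699 -74.92159395 122.60707478] [-1.79969553e+02  9.02377969e-03  1.73923439e+02] [  0.47732126  26.37353417   2.57269425 133.25173512  -3.1876121
  20.41944836  89.69353072]
((661.1649780273438, -99.66094970703125), (149.8090362548828, 201.6053009033203), 83.72555541992188)
[-0.24314271 -0.62355371 82.60750573]
```

pendant --steps '[0, -0.1, 2, 0, 0, 0, 0.2, 0, -0.1, 4.5, 0, 0, 0, 0.2, 0, -0.1, 6.5, 0, 0, 0, 0.2, 0, -0.1, 7.6, 0, 0, 0, 0.2, 0, -0.1, 8.1, 0, 0, 0, 0.2, 0, -0.1, 8.3, 0, 0, 0, 0.2, 0, -0.1, 8.3, 0, 0, 0, 0.2]'

```text
time_s: 21.58
eef_pos: [438.9, -76.0, 39.7]
tool_rot: [-180.0, -0.0, 173.8]
ft_force: [-0.5, -0.0, -0.6]
grip_width: 0.409
finger_force: 60.0
```

pendant --steps '[0, 0, 0.1, 0, 0, 0, 0.2, 0, 0, 0.2, 0, 0, 0, 0.2, 0, 0, 0.3, 0, 0, 0, 0.2, 0, 0, 0.4, 0, 0, 0, 0.2, 0, 0, 0.4, 0, 0, 0, 0.2]'

```text
time_s: 22.0
eef_pos: [438.8, -75.1, 36.1]
tool_rot: [180.0, 0.0, 173.9]
ft_force: [0.3, 0.6, 0.5]
grip_width: 0.411
finger_force: 60.0
```

pendant --steps '[0, 0, 0.1, 0, 0, 0, 0.2, 0, 0, 0.1, 0, 0, 0, 0.2, 0, 0, 0.1, 0, 0, 0, 0.2]'

```text
time_s: 22.25
eef_pos: [438.7, -75.1, 34.9]
tool_rot: [180.0, 0.0, 173.9]
ft_force: [0.4, 0.3, 0.1]
grip_width: 0.407
finger_force: 60.0
```

pendant --steps '[0, 0, 0.07, 0, 0, 0, 0.2, 0, 0, 0.07, 0, 0, 0, 0.2, 0, 0, 0.07, 0, 0, 0, 0.2]'

```text
time_s: 22.5
eef_pos: [438.7, -75.2, 34.2]
tool_rot: [-180.0, -0.0, 173.9]
ft_force: [0.3, -0.4, -0.7]
grip_width: 0.409
finger_force: 60.0
```

pendant --steps '[0, 0, 0.07, 0, 0, 0, 0.2, 0, 0, 0.07, 0, 0, 0, 0.2, 0, 0, 0.07, 0, 0, 0, 0.2]'

```text
time_s: 22.75
eef_pos: [438.7, -75.2, 33.7]
tool_rot: [180.0, 0.0, 173.9]
ft_force: [-0.3, 0.1, 3.7]
grip_width: 0.411
finger_force: 60.8
```

pendant --steps '[0, 0, 0.05, 0, 0, 0, 0.2, 0, 0, 0.05, 0, 0, 0, 0.2, 0, 0, 0.05, 0, 0, 0, 0.2]'

```text
time_s: 23.0
eef_pos: [438.6, -75.2, 33.6]
tool_rot: [180.0, 0.0, 173.9]
ft_force: [-1.8, 0.3, 12.2]
grip_width: 0.409
finger_force: 61.9
```

```bash
python3 - <<'E'
from h import *
o=arm.get_obs(); print(o["eef_pos"],o["tool_rot"],o["ft_torque"])
a,_=arm.get_image("scene"); cv2.imwrite("pics/s10.png",cv2.resize(a[210:335,220:400],None,fx=4.2,fy=4.2,interpolation=cv2.INTER_CUBIC))
E
```

```text
[438.62721774 -75.18557759  33.55478605] [1.79997929e+02 3.46235033e-02 1.73867842e+02] [0.08575949 0.18459817 0.00723014]
```

pendant --steps '[-0.5, 0, -0.04, 0, 0, 0, 0.2, -1.1, 0, -0.04, 0, 0, 0, 0.2, -1.7, 0, -0.04, 0, 0, 0, 0.2, -2.2, 0, -0.04, 0, 0, 0, 0.2, -2.7, 0, -0.04, 0, 0, 0, 0.2, -3.2, 0, -0.04, 0, 0, 0, 0.2, -3.4, 0, -0.04, 0, 0, 0, 0.2, -3.4, 0, -0.04, 0, 0, 0, 0.2]'

```text
time_s: 23.72
eef_pos: [470.2, -78.8, 33.7]
tool_rot: [-180.0, -0.2, 173.9]
ft_force: [-6.6, 1.4, 13.8]
grip_width: 0.409
finger_force: 61.9
```

pendant --steps '[-0.2, 0, 0, 0, 0, 0, 0.2, -0.4, 0, 0, 0, 0, 0, 0.2, -0.4, 0, 0, 0, 0, 0, 0.2]'

```text
time_s: 23.97
eef_pos: [473.7, -79.2, 33.7]
tool_rot: [-180.0, -0.3, 173.9]
ft_force: [-7.8, 0.7, 14.6]
grip_width: 0.407
finger_force: 62.0
```

pendant --steps '[-0.2, 0, 0, 0, 0, 0, 0.2, -0.4, 0, 0, 0, 0, 0, 0.2, -0.4, 0, 0, 0, 0, 0, 0.2]'

```text
time_s: 24.22
eef_pos: [477.7, -79.6, 33.7]
tool_rot: [-180.0, -0.3, 173.9]
ft_force: [-7.8, 0.4, 15.2]
grip_width: 0.409
finger_force: 61.9
```

pendant --steps '[-0.2, 0, 0, 0, 0, 0, 0.2, -0.4, 0, 0, 0, 0, 0, 0.2, -0.4, 0, 0, 0, 0, 0, 0.2]'

```text
time_s: 24.47
eef_pos: [481.7, -80.0, 33.7]
tool_rot: [-180.0, -0.3, 173.9]
ft_force: [-8.6, 0.7, 15.2]
grip_width: 0.407
finger_force: 61.9
```

```bash
cat > lift.py <<'E'
from h import *
def fit():
    _,d=arm.get_image("top"); W=cloud("top",d); y=np.radians(-6.2); c,s=np.cos(y),np.sin(y)
    D=W-np.array([661.3,-99.7,0]); X=D[...,0]*c+D[...,1]*s; Y=-D[...,0]*s+D[...,1]*c
    m=(abs(X)<90)&(abs(Y)<68)&(abs(W[...,2]-70)<20); A=np.c_[X[m],np.ones(m.sum())]; k=np.linalg.lstsq(A,W[...,2][m],rcond=None)[0]
    return k, m.sum()
o=arm.get_obs(); k=np.mean([fit()[0] for _ in range(3)],0); print(o["eef_pos"],o["ft_force"],"lift est",-k[0]*192,"front",k[1]-k[0]*92-68,"back",k[1]+k[0]*100-68)
E
python3 lift.py; python3 -c "
from h import *
d=np.load('pics/top0.npy')
W=cloud('top',d)"
```

```text
[481.73427541 -80.03408891  33.69091316] [-8.59755414  0.70931024 15.23003524] lift est 0.06508029318834326 front 0.41449811214897636 back 0.34941781896064583
```

pendant --steps '[0, 0, -0.05, 0, 0, 0, 0.2, -0.2, 0, -0.05, 0, 0, 0, 0.2, -0.4, 0, -0.05, 0, 0, 0, 0.2, -0.4, 0, -0.05, 0, 0, 0, 0.2]'

```text
time_s: 24.95
eef_pos: [484.7, -80.3, 33.7]
tool_rot: [-180.0, -0.4, 173.9]
ft_force: [-10.1, 1.6, 10.3]
grip_width: 0.403
finger_force: 61.4
```

pendant --steps '[-0.2, 0, 0, 0, 0, 0, 0.2, -0.4, 0, 0, 0, 0, 0, 0.2, -0.6, 0, 0, 0, 0, 0, 0.2, -0.6, 0, 0, 0, 0, 0, 0.2]'

```text
time_s: 25.28
eef_pos: [488.6, -80.8, 33.7]
tool_rot: [-180.0, -0.6, 173.9]
ft_force: [-15.5, 1.9, 15.3]
grip_width: 0.408
finger_force: 61.9
```

```bash
python3 lift.py
```

```text
[488.64274099 -80.81469933  33.70085234] [-15.52292208   1.86374093  15.29890994] lift est 1.142892932039233 front 1.3558731650649491 back 0.21298023302571778
```

pendant --steps '[-0.2, 0, 0, 0, 0, 0, 0.2, -0.4, 0, 0, 0, 0, 0, 0.2, -0.6, 0, 0, 0, 0, 0, 0.2, -0.7, 0, 0, 0, 0, 0, 0.2, -0.7, 0, 0, 0, 0, 0, 0.2]'

```text
time_s: 25.85
eef_pos: [495.4, -81.6, 33.7]
tool_rot: [-180.0, -0.6, 173.9]
ft_force: [-16.0, 0.8, 14.9]
grip_width: 0.41
finger_force: 62.1
```

```bash
python3 lift.py
```

```text
[495.41364628 -81.60683563  33.71752734] [-16.03037046   0.79362235  14.90010721] lift est 2.7968711469204934 front 3.2027881936344897 back 0.405917046713995
```

pendant --steps '[-0.2, 0, 0, 0, 0, 0, 0.2, -0.4, 0, 0, 0, 0, 0, 0.2, -0.6, 0, 0, 0, 0, 0, 0.2, -0.8, 0, 0, 0, 0, 0, 0.2, -0.95, 0, 0, 0, 0, 0, 0.2, -0.95, 0, 0, 0, 0, 0, 0.2]'

```text
time_s: 26.5
eef_pos: [504.9, -82.6, 33.7]
tool_rot: [-180.0, -0.6, 173.9]
ft_force: [-16.7, 2.2, 16.3]
grip_width: 0.406
finger_force: 62.1
```

pendant --steps '[0, 0, 0, 0, 0, 0, 0.2, 0, 0, 0, 0, 0, 0, 0.2, 0, 0, 0, 0, 0, 0, 0.2]'

```text
time_s: 26.75
eef_pos: [504.9, -82.6, 33.7]
tool_rot: [-180.0, -0.6, 173.9]
ft_force: [-16.2, 0.8, 15.9]
grip_width: 0.409
finger_force: 62.1
```

```bash
python3 lift.py; python3 - <<'E'
from h import *
o=arm.get_obs(); im,_=arm.get_image("wrist"); a,_=arm.get_image("scene"); t,_=arm.get_image("top")
cv2.imwrite("pics/f.png",np.hstack([cv2.resize(im,(400,300)),cv2.resize(a[220:340,240:400],(400,300))]))
print(o["grip_width"],o["finger_force"],o["time_s"])
E
```

```text
[504.88614208 -82.6186975   33.72803415] [-16.18455907   0.81384715  15.90267531] lift est 5.5811526206660655 front 5.654844749819517 back 0.07369212915345713
0.4073201819598499 62.11477518081665 26.9
```

View pics/f.png

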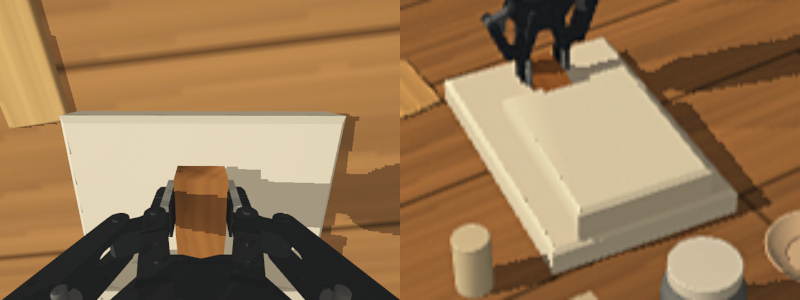

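The wrist and scene views show the wedge gripped and centred in the notch, the upper half tipped slightly and nothing else touching it. The lift reads about 5.4 mm and steady, so I'm handing in.

```bash
python3 -c "
from rig import arm
print(arm.sign_off())"
```

```text
the job is handed in; nothing more can be done
None
```

The job is handed in: the weight was standing in the drawer when I pushed it shut to its stop, and the gripped wedge holds the upper half's front edge about 5.5 mm clear by depth measurement; no verdict was shown.

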